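# Index the workshop turntable and lock it

## Task

Turn the indexing turntable by pushing its black pegs until the slot with the red pins stands at the index mark in front of the bolt, then push the yellow knob to slide the bolt into the red slot until it sits tight on the sprung pad there, pressing it home with about 20 N, and let go. Feel your way, as the pad is set differently each time: do not push or grip the turntable or the bolt with more than 30 N, and leave the brass flange on its spigot and the tools around the fixture where they are.

Things in the scene. Friction and masses are not known exactly. Their poses are not given: they have to be found in the camera images.
- index_base: Indexing fixture screwed to the bench: blue base plate 240 x 240 x 12 mm with a 70 mm wide arm on its own -y side for the bolt. Origin: on the bench surface, on the turntable's vertical axis; z up. The bolt lies along its own y axis (x = 0) on the -y side and slides towards +y, to the turntable's axis. The grey rail under the bolt is 44 mm wide, 47 mm high, out to 198 mm from the axis.
- turntable: Aluminium disc, 220 mm diameter, top face 45 mm above the bench; origin on its axis at bench level. Turns endlessly, drag 0.35 N m (5 N at a peg), stays where left; the red slot starts 40 to 109 degrees counter-clockwise (seen from above) of the mark. Own -y: red slot; +x, +y, -x: slots with steel pins, black stripes. Slot: 16 mm gap between two upright round-topped pins, diameter 10, top 65 mm above the bench.
- peg (a point): Mid-height, 75 mm above the bench, of one of the four black upright push pegs on the turntable, the one at own +x +y: diameter 14 mm, top 105 mm above the bench, 75 mm from the axis. The pegs stand half-way between the slots, at 45, 135, 225 and 315 degrees from the turntable's own x. Turns with the turntable.
- red_slot (a point): Centre of the red slot, between the two red pins, 98 mm from the turntable's axis, 55 mm above the bench; turns with the turntable and has its axes (slot direction, outwards: own -y).
- seat (a point): Rough place, 60 mm from the turntable's axis, of the seat in the red slot, 54 mm above the bench: a small dark block, clamped by hand somewhere along 16 mm of the slot, with a black sprung pad (14 mm wide, stiffness 6 N per mm, 4 mm of travel) facing outwards. It stops the bolt, nose centre 72 to 88 mm from the axis; this point does not tell where. Bolt drag then keeps the pad pressed.
- index_mark (a point): Fixed point on the bolt's line, 98 mm from the turntable's axis, 55 mm above the bench: where the centre of the red slot must be. Axes as the base. Outside it, 112 to 122 mm from the axis and up to 69 mm high, the bolt guide has a white-topped bridge with a black centre line that shows the direction.
- index_bolt: Steel bolt bar 13 mm wide; origin: centre of the upright yellow knob it is pushed by, 82 mm above the bench (knob diameter 18 mm, from 60 to 103 mm above the bench). Axes as the base; slides along its y, stays where left, drag 9 N. Knob to turntable axis: 174 to 178 mm at the start, somewhere from 132 to 150 mm when seated. Beyond the knob the bar goes on for 10 mm, top at 60 mm.
- bolt_nose (a point): Centre of the bolt's round nose (radius 6.5 mm), 55 mm above the bench, 62 mm inwards of the knob. 1.5 mm play each side in a slot. A slot a few mm off is wedged into line by the nose at higher force; one further off blocks the bolt with the nose still 100 mm or more from the turntable's axis: ease off and correct the table.
- flange: Bystander and workpiece: brass ring, 72 mm across, 14 mm high, 25 mm bore, lying loose on the turntable round the steel spigot (diameter 20 mm, top at 73 mm above the bench) at its centre. Origin: centre of its underside. It may turn with the table.
- pliers_red: Bystander: red-handled pliers, 150 mm long, 12 mm high, lying near the +y side of the fixture. Origin at the rivet, on the bench; handles to its -x.
- pliers_teal: Bystander: teal-handled pliers, 150 mm long, 12 mm high. Origin at the rivet; handles to its -x.
- hammer: Bystander: hammer lying on the bench along its x.
- screwdriver: Bystander: yellow screwdriver lying on the bench along its x.
- oil_can: Bystander: green can, 52 mm diameter, 110 mm high. Origin: centre of its underside.
- blank_tray: Bystander: open steel tray, 150 x 110 x 35 mm. Origin: centre of its underside.

How it is judged:
By the outcome, as a careful person would: the job done as asked, in the order asked, and still so for the second after the job is handed in, with the robot touching nothing.
It also fails if it takes over 58 s, if anything falls off the work surface, if the arm or the gripper's body presses on something with over 40 N, if the wrist force passes 120 N, or if a joint passes its speed limit or range.

## Robot

A 7-joint arm with a two-finger parallel gripper is mounted at the origin on the work surface. World frame = base frame: x ahead of the robot, y to its left, z up, the work surface at z = 0. Lengths are in m, angles in rad, forces in N, time in s.
With the tool pointing down it reaches from about 0.4 to 0.85 m from the base axis. Payload 10.4 kg.
Tool frame: the origin (TCP) lies at the very end of the fingers, on their centre line; the grasp point (between the pads) lies 19 mm behind it; z points along the fingers, y is the line along which they close (so a half turn about z gives the same grasp; the last joint's range is limited). The gripper opens to 87 mm and grips with 3 to 60 N. Pads are 19 mm wide; open, the fingers measure 117 mm over their backs; the gripper's body (75 mm by 190 mm) begins 51 mm behind the grasp point.
Start: joints at [1.207, 0.332, -0.065, 1.46, 0.022, 1.35, -0.088], TCP at [0.209, -0.589, 0.223] pointing down, gripper open.
Joint ranges: [-2.6, 2.6], [-0.5, 2.12], [-1.47, 1.34], [0.16, 2.42], [-1.27, 4.41], [0.06, 2.06], [-2.6, 2.6]. Speed limits (rad/s): [2.22, 2.22, 2.79, 2.79, 3.14, 3.14, 3.14].

## Interface

Orientations are given as a unit quaternion [x, y, z, w].
In Python, from bench import * gives the robot as it stands.
- The arm moves only by the tool step_arm, never from a script. Its arguments are lists of equal length, an entry for each row: "delta_pos": the shift along the world's x, y, z in units of 25 mm (1.0 is 25 mm), a list of three; "turn": the turn about the world's z in units of 0.12 rad (1.0 is 0.12 rad). In form: {"delta_pos": [[tx, ty, tz], ...], "turn": [turn, ...]}. A call has 1 to 12 rows; each row shifts and turns the commanded pose from where the row before left it; what a row does not reach is not made up. A row lasts 1/10 s, in which the tool goes at most 50 mm and 8.59 degrees, less where a joint would pass 70% of its speed; a pose out of reach is approached as far as the arm can. A call with a number of a shift or a turn outside -1 to 1 is refused whole. A call with a gripper value outside its range is refused whole. "grip" is the closure, from 0 (fully open) to 1 (shut), set as the call begins (left out, the last holds). The fingers move at their own pace and stop on an object; "newtons" is the grip in N (left out, the last holds). Time passes only in rows, so rows that do not move let the fingers close. It gives the time, the measured TCP pose, the force, the opening and the grip force at its end, in the units of the state.
- read_state(): the state, without advancing time (a new reading comes with each control period).
- camera(name): name is "side" or "top" or "wrist"; returns a dict with "image" (420x560x3 uint8, red, green, blue), "z_map" (420x560 float32, m along the optical axis (not along the pixel's ray), 0 where there is no reading), "mtx" (3x3 intrinsics, pixels), "dist" ([k1, k2, p1, p2, k3] as OpenCV has them; the pictures are not rectified), "view" (4x4, takes a point from world to camera coordinates). Camera axes: x right, y up, looking along -z (the intrinsics and any distortion apply to the point x, -y, -z); pixel columns grow to the right and rows downward; lengths in m; the calibration is good to about 2 mm. A picture is of the moment at which its call begins.
- close_job(): hands the job in; it is judged then, once.
The state is a dict: "time": time; "joint_positions": joint angles; "joint_vel": joint speeds; "joint_torque": joint torques, N m; "ee_pos": TCP position; "eef_rot": TCP orientation; "ft_force": force on the tool from outside, world axes, zero at the start; "torque": the same for the moment, N m; "width": finger opening in m; "grip_force": force on a finger pad.
Only numpy, scipy, OpenCV 4.12 (cv2) and the standard library are available. Lean on these libraries where they do the work, as an engineer would, in place of code of your own. Each camera call takes 0.05 s, during which the arm holds its last target. There are 200 camera calls.

## Working session

There is one attempt and no reset: what is moved stays moved. The work goes in short steps, Python scripts to look and compute and a tool call to move; the robot and the scene stay as the last step left them, time stands still between calls to the robot, and variables do not carry over. Pictures are saved under pics/ and viewed, at most 10 in all, crops included, and the job is handed in when it is done.

Besides the shell and the picture viewer there is one more tool, called after "Emit:" as name([rows], argument=value, ...), one row to a line, values as JSON. step_arm: Moves the arm, as the interface text tells. Shifts and turns lie within -1 to 1; 1 stands for 25 mm of shift or 0.12 rad of turn. Its arguments: {"type":"object","properties":{"delta_pos":{"type":"array"},"turn":{"type":"array"},"grip":{"type":"number"},"newtons":{"type":"number"}},"required":["delta_pos","turn"]}

```bash
mkdir -p pics; cat > h.py <<'E'
from bench import *
import numpy as np, cv2
def snap(n,f):
    c=camera(n); cv2.imwrite('pics/'+f,c['image'][:,:,::-1]); np.savez('pics/'+f+'.npz',**{k:np.array(v) for k,v in c.items()}); return c
def pix(c,u,v,z=None):
    "pixel -> world; on plane z if given, else by depth map"
    p=cv2.undistortPoints(np.array([[[u,v]]],float),c['mtx'],c['dist'])[0,0]
    T=np.linalg.inv(c['view']); d=T[:3,:3]@np.array([p[0],-p[1],-1]); o=T[:3,3]
    s=(z-o[2])/d[2] if z is not None else c['z_map'][int(round(v)),int(round(u))]
    return o+s*d
E
python3 - <<'E'
from h import *
snap('top','top.png');snap('side','side.png')
s=read_state();print(s['time'],s['ee_pos'],s['eef_rot'],s['ft_force'],s['width'])
E
```

```text
0.1 [ 0.20881092 -0.58873518  0.2218362 ] [ 9.85511613e-01  1.69606848e-01 -1.27247080e-04 -6.01785704e-04] [0.10224666 0.43882933 0.1091282 ] 0.08702430046319967
```

View pics/top.png

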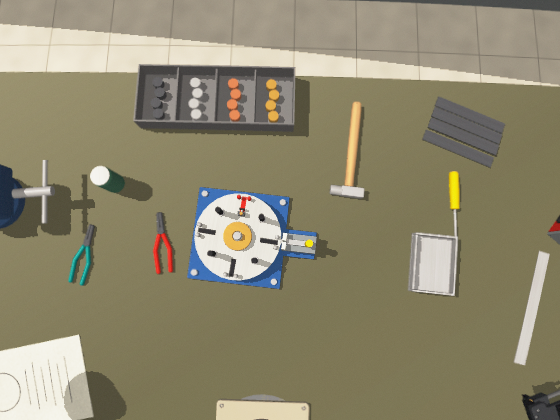

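View pics/side.png

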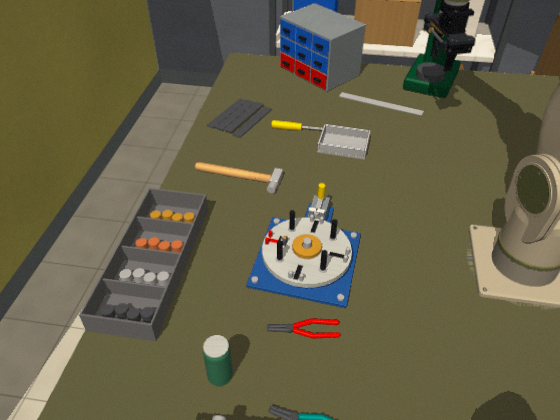

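Top view: the turntable is centred at about (238,236), the bolt knob is at (310,243) to the right, and the red slot is at (243,202), at the top. I'll enlarge this area.

```bash
python3 - <<'E'
from h import *
c=np.load('pics/top.png.npz')
im=c['image'][175:305,170:340,::-1]
cv2.imwrite('pics/crop.png',cv2.resize(im,None,fx=4.5,fy=4.5,interpolation=cv2.INTER_CUBIC))
for u,v,z in [(238,236,.073),(310,243,.103),(243,202,.065),(204,191,.012),(286,202,.012),(194,273,.012),(276,283,.012)]: print(u,v,pix(c,u,v,z).round(4),pix(c,u,v).round(4))
print(c['mtx'],np.linalg.inv(c['view']).round(3))
E
```

```text
238 236 [0.5234 0.0726 0.073 ] [0.5236 0.0728 0.0705]
310 243 [ 0.5099 -0.1016  0.103 ] [ 0.51   -0.1018  0.101 ]
243 202 [0.6091 0.0641 0.065 ] [0.612  0.0657 0.0445]
204 191 [0.643  0.1724 0.012 ] [0.6428 0.1722 0.0134]
286 202 [ 0.6197 -0.0447  0.012 ] [ 0.6199 -0.0447  0.0107]
194 273 [0.4284 0.1875 0.012 ] [0.4286 0.1863 0.0185]
276 283 [ 0.4097 -0.0242  0.012 ] [ 0.41   -0.0241  0.0189]
[[422.23100141   0.         270.47960276]
 [  0.         422.23100141 200.59350088]
 [  0.           0.           1.        ]] [[ 0.029  0.989 -0.144  0.462]
 [-1.     0.028 -0.011 -0.016]
 [-0.007  0.145  0.989  1.109]
 [ 0.     0.     0.     1.   ]]
```

View pics/crop.png

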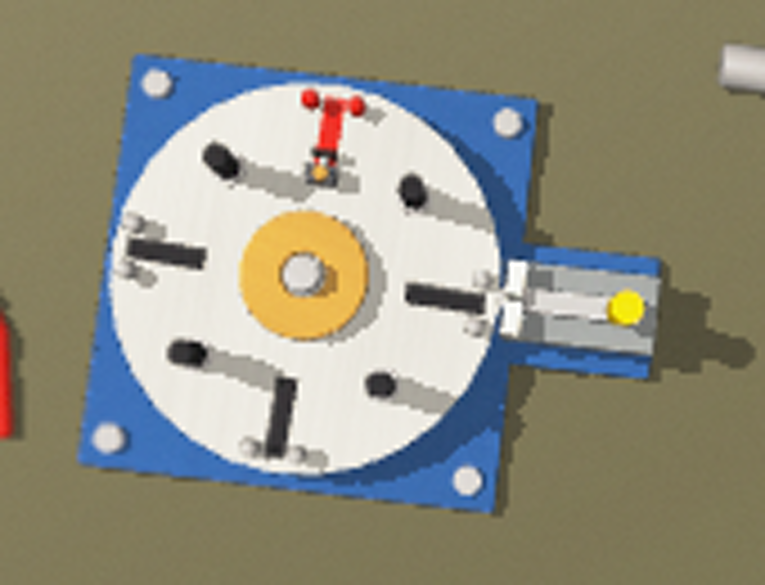

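```bash
python3 - <<'E'
from h import *
c=np.load('pics/top.png.npz')
P=lambda x,y,z: pix(c,(x+.5)/4.5-.5+170,(y+.5)/4.5-.5+175,z)[:2]
sc=[P(x,y,.016) for x,y in [(156,83),(508,122),(468,480),(109,437)]]
ax=np.mean(sc,0);print('base centre',ax,[ (s).round(4) for s in sc])
print('spigot',P(302,272,.073)); a=P(302,272,.073)
A=lambda v:(np.degrees(np.arctan2(v[1],v[0])).round(2),np.linalg.norm(v).round(4))
print('edges',A(sc[1]-sc[0]),A(sc[2]-sc[3]),A(sc[2]-sc[1]),A(sc[3]-sc[0]))
k=P(626,307,.103);print('knob',k,A(k-a),A(k-ax))
for o in (a,ax):
  print('red',[A(P(x,y,.064)-o) for x,y in [(310,98),(357,105)]],'stripe pins',[A(P(x,y,.064)-o) for x,y in [(130,222),(122,265),(248,446),(298,454),(484,279),(475,323)]])
  print('pegs',[A(P(x,y,.105)-o) for x,y in [(213,153),(412,183),(377,382),(180,351)]])
print('bridge',A(P(513,297,.069)-a),P(513,297,.069))
E
```

```text
base centre [0.52558762 0.07617965] [array([0.6369, 0.1707]), array([ 0.6196, -0.0354]), array([ 0.414 , -0.0179]), array([0.4318, 0.1874])]
spigot [0.52565875 0.0757871 ]
edges (np.float64(-94.78), np.float64(0.2069)) (np.float64(-94.95), np.float64(0.2061)) (np.float64(175.14), np.float64(0.2064)) (np.float64(175.36), np.float64(0.2058))
knob [ 0.5102514  -0.09859749] (np.float64(-95.05), np.float64(0.1751)) (np.float64(-95.01), np.float64(0.1754))
red [(np.float64(0.14), np.float64(0.0975)), (np.float64(-15.48), np.float64(0.0978))] stripe pins [(np.float64(75.4), np.float64(0.1004)), (np.float64(89.19), np.float64(0.1004)), (np.float64(164.41), np.float64(0.0985)), (np.float64(-179.47), np.float64(0.0984)), (np.float64(-90.23), np.float64(0.0994)), (np.float64(-104.51), np.float64(0.0982))]
pegs [(np.float64(38.21), np.float64(0.0764)), (np.float64(-51.68), np.float64(0.0758)), (np.float64(-142.74), np.float64(0.0734)), (np.float64(127.21), np.float64(0.0751))]
red [(np.float64(-0.1), np.float64(0.0975)), (np.float64(-15.69), np.float64(0.098))] stripe pins [(np.float64(75.3), np.float64(0.1001)), (np.float64(89.14), np.float64(0.1)), (np.float64(164.62), np.float64(0.0984)), (np.float64(-179.24), np.float64(0.0983)), (np.float64(-90.18), np.float64(0.0998)), (np.float64(-104.41), np.float64(0.0986))]
pegs [(np.float64(37.95), np.float64(0.0762)), (np.float64(-51.82), np.float64(0.0761)), (np.float64(-142.46), np.float64(0.0736)), (np.float64(127.35), np.float64(0.0748))]
bridge (np.float64(-94.98), np.float64(0.1159)) [ 0.51559802 -0.03963064]
```

Emit:
step_arm([
  [0.484,0.8,-0.1],
  [0.484,0.8,-0.1],
  [0.484,0.8,-0.1],
  [0.484,0.8,-0.1],
  [0.484,0.8,-0.1],
  [0.484,0.8,-0.1],
  [0.484,0.8,-0.1],
  [0.484,0.8,-0.1],
  [0.484,0.8,-0.1],
  [0.484,0.8,-0.1],
  [0.484,0.8,-0.1],
  [0.484,0.8,-0.1],
], turn=[0.53,0.53,0.53,0.53,0.53,0.53,0.53,0.53,0.53,0.53,0.53,0.53], grip=0.5, newtons=8)

```text
time: 1.3
ee_pos: [0.3551, -0.3474, 0.1924]
eef_rot: [0.85, 0.527, 0.0, 0.0]
ft_force: [0.7, -0.5, 0.9]
width: 0.0433
grip_force: 0.0
```

Emit:
step_arm([
  [0.484,0.8,-0.1],
  [0.484,0.8,-0.1],
  [0.484,0.8,-0.1],
  [0.484,0.8,-0.1],
  [0.484,0.8,-0.1],
  [0.484,0.8,-0.1],
  [0.484,0.8,-0.1],
  [0.484,0.8,-0.1],
  [0.484,0.8,-0.1],
  [0.484,0.8,-0.1],
  [0.484,0.8,-0.1],
  [0.484,0.8,-0.1],
], turn=[0.53,0.53,0.53,0.53,0.53,0.53,0.53,0.53,0.53,0.53,0.53,0.53])

```text
time: 2.5
ee_pos: [0.5003, -0.1074, 0.1624]
eef_rot: [0.593, 0.805, 0.0, 0.0]
ft_force: [0.5, -0.2, 0.1]
width: 0.0439
grip_force: 0.0
```

Emit:
step_arm([
  [0.41,0.72,-0.07],
  [0.41,0.72,-0.07],
  [0.41,0.72,-0.07],
  [0.41,0.72,-0.07],
  [0.41,0.72,-0.07],
  [0.41,0.72,-0.07],
  [0.41,0.68,-0.07],
  [0,0,0],
], turn=[0.44,0.44,0.44,0.44,0.44,0.44,0.44,0])

```text
time: 3.3
ee_pos: [0.5719, 0.0196, 0.15]
eef_rot: [0.434, 0.901, 0.001, -0.0]
ft_force: [-0.6, -0.1, -0.6]
width: 0.0435
grip_force: 0.0
```

```bash
python3 - <<'E'
from h import *
snap('wrist','w1.png');s=read_state();print(s['ee_pos'],s['joint_positions'])
E
```

```text
[0.57143358 0.0178498  0.14995476] [ 0.47939237  0.35204654 -0.7129685   1.66868382  0.24207466  1.21194796
  0.38046344]
```

View pics/w1.png

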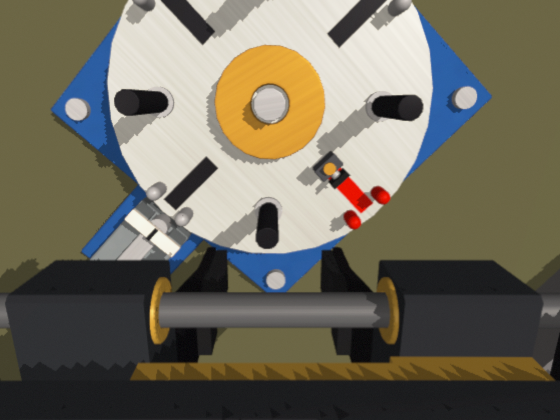

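The wrist view shows the peg at about (267,238), centred between the fingers (x 215 and 335). The spigot is at (269,103), and the red pins are at (381,195) and (353,219).

```bash
python3 - <<'E'
from h import *
c=np.load('pics/w1.png.npz')
A=lambda v:(np.degrees(np.arctan2(v[1],v[0])).round(2),np.linalg.norm(v).round(4))
a=pix(c,269.5,103,.073)[:2];print('spigot',a)
for n,u,v,z in [('peg',266.5,241,.105),('r',381,195,.063),('r',353,219,.063),('seatpad',338,175,.055),('pL',127,101,.105),('pR',411,107,.105),('br',153,236,.069)]: p=pix(c,u,v,z)[:2];print(n,p,A(p-a))
E
```

```text
spigot [0.52420707 0.0745814 ]
peg [0.57097973 0.01319667] (np.float64(-52.69), np.float64(0.0772))
r [0.62037509 0.07446111] (np.float64(-0.07), np.float64(0.0962))
r [0.61694788 0.04996673] (np.float64(-14.86), np.float64(0.096))
seatpad [0.59061742 0.06633913] (np.float64(-7.07), np.float64(0.0669))
pL [0.46530103 0.02915707] (np.float64(-142.36), np.float64(0.0744))
pR [0.58391402 0.11980524] (np.float64(37.14), np.float64(0.0749))
br [ 0.51632596 -0.04322903] (np.float64(-93.83), np.float64(0.1181))
```

Emit:
step_arm([
  [0,-0.04,-0.6],
  [0,-0.04,-0.6],
  [0,0,-0.6],
  [0,0,-0.6],
  [0,0,-0.6],
  [0,0,0],
], turn=[0,0,0,0,0,0])

```text
time: 3.95
ee_pos: [0.5695, 0.0137, 0.0727]
eef_rot: [0.437, 0.899, -0.001, -0.002]
ft_force: [0.8, -0.1, -0.7]
width: 0.0434
grip_force: 0.0
```

Emit:
step_arm([
  [0,0,0],
  [0,0,0],
  [0,0,0],
  [0,0,0],
  [0,0,0],
  [0,0,0],
], turn=[0,0,0,0,0,0], grip=1, newtons=10)

```text
time: 4.55
ee_pos: [0.5713, 0.0139, 0.0757]
eef_rot: [0.437, 0.899, 0.0, 0.0]
ft_force: [-0.4, -0.1, 1.8]
width: 0.0135
grip_force: 10.0
```

```bash
python3 -c "
import numpy as np
p=np.array([.0463,-.0616]);a=np.radians(-87.5*np.arange(21)/20)
q=np.c_[p[0]*np.cos(a)-p[1]*np.sin(a),p[0]*np.sin(a)+p[1]*np.cos(a)]/.025
print(np.diff(np.round(q,2),axis=0).round(2).tolist(),np.diff(a[:2])/.12)"
```

```text
[[-0.19, -0.14], [-0.2, -0.12], [-0.22, -0.1], [-0.21, -0.09], [-0.23, -0.07], [-0.23, -0.05], [-0.23, -0.03], [-0.24, -0.02], [-0.23, 0.0], [-0.24, 0.02], [-0.23, 0.04], [-0.23, 0.05], [-0.22, 0.07], [-0.22, 0.09], [-0.21, 0.11], [-0.2, 0.12], [-0.19, 0.13], [-0.19, 0.15], [-0.16, 0.17], [-0.16, 0.17]] [-0.63631796]
```

Emit:
step_arm([
  [-0.19,-0.14,0],
  [-0.2,-0.12,0],
  [-0.22,-0.1,0],
  [-0.21,-0.09,0],
  [-0.23,-0.07,0],
  [-0.23,-0.05,0],
], turn=[-0.64,-0.64,-0.64,-0.64,-0.63,-0.63])

```text
time: 5.15
ee_pos: [0.54, -0.0004, 0.0757]
eef_rot: [0.631, 0.776, 0.001, 0.001]
ft_force: [4.3, -0.3, -2.5]
width: 0.0138
grip_force: 10.0
```

Gripping well, with low force. Continuing.

Emit:
step_arm([
  [-0.23,-0.03,0],
  [-0.24,-0.02,0],
  [-0.23,0.0,0],
  [-0.24,0.02,0],
  [-0.23,0.04,0],
  [-0.23,0.05,0],
  [-0.22,0.07,0],
  [-0.22,0.09,0],
], turn=[-0.64,-0.64,-0.64,-0.64,-0.63,-0.63,-0.64,-0.64])

```text
time: 5.95
ee_pos: [0.4937, 0.0043, 0.0757]
eef_rot: [0.836, 0.549, 0.001, 0.001]
ft_force: [3.9, -3.4, -0.9]
width: 0.0135
grip_force: 10.0
```

Emit:
step_arm([
  [-0.21,0.11,0],
  [-0.2,0.12,0],
  [-0.19,0.13,0],
  [-0.19,0.15,0],
  [-0.16,0.17,0],
  [-0.16,0.17,0],
  [0,0,0],
  [0,0,0],
], turn=[-0.64,-0.64,-0.64,-0.64,-0.63,-0.63,0,0])

```text
time: 6.75
ee_pos: [0.4648, 0.0259, 0.0756]
eef_rot: [0.938, 0.347, -0.001, 0.0]
ft_force: [-6.2, -1.8, 8.5]
width: 0.0136
grip_force: 10.0
```

```bash
python3 - <<'E'
from h import *
c=snap('top','t2.png');snap('wrist','w2.png');s=read_state();print(s['ee_pos'],s['ft_force'],s['grip_force'])
im=np.hstack([cv2.resize(c['image'][175:305,170:340,::-1],None,fx=2.4,fy=2.4,interpolation=cv2.INTER_CUBIC),cv2.resize(cv2.imread('pics/w2.png'),(380,312))[:312]])
E
```

```text
[0.46475957 0.0259565  0.07558349] [-6.14638758 -1.62403383  8.10244909] 10.000264418777078
```

View pics/w2.png

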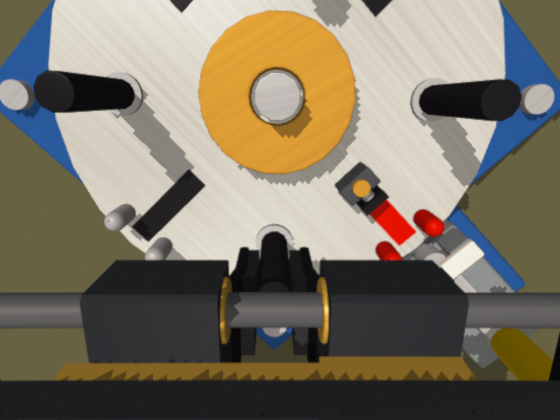

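The red slot, with pins at (430,223) and (388,253), is now close to the bridge at about (460,258). I'll let go, back up, and measure from a better view.

Emit:
step_arm([
  [0,0,0],
  [0,0,0],
  [0,0,0],
  [0,0,0.6],
  [0,0,0.6],
  [0,0,0.8],
  [-0.2,-0.2,0.8],
  [-0.2,-0.2,0.8],
  [0,0,0],
], turn=[0,0,0,0.5,0.8,1,1,1,0], grip=0.5)

```text
time: 7.75
ee_pos: [0.4564, 0.0161, 0.1676]
eef_rot: [0.818, 0.576, 0.001, 0.001]
ft_force: [-0.4, -0.1, 0.7]
width: 0.0431
grip_force: 0.0
```

```bash
python3 - <<'E'
from h import *
snap('wrist','w3.png');snap('top','t3.png');s=read_state();print(s['ee_pos'],s['eef_rot'],s['ft_force'],s['time'])
E
```

```text
[0.45553491 0.01639811 0.1652891 ] [8.19098057e-01 5.73653350e-01 3.12755964e-04 3.31554613e-04] [-0.33370313 -0.30356491  0.49313708] 7.85
```

View pics/w3.png

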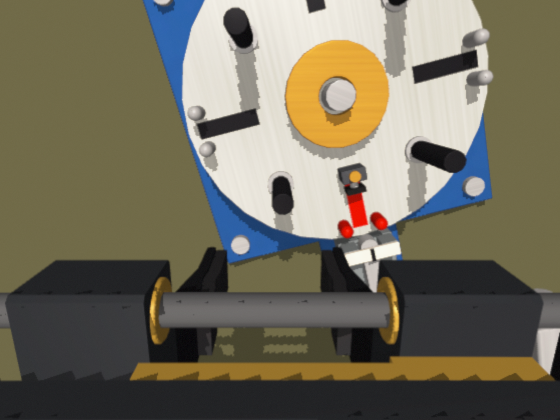

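```bash
python3 - <<'E'
import cv2
im=cv2.imread('pics/w3.png')[150:275,310:480]
cv2.imwrite('pics/crop3.png',cv2.resize(im,None,fx=4.5,fy=4.5,interpolation=cv2.INTER_CUBIC))
E
```

```text
(no output)
```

View pics/crop3.png

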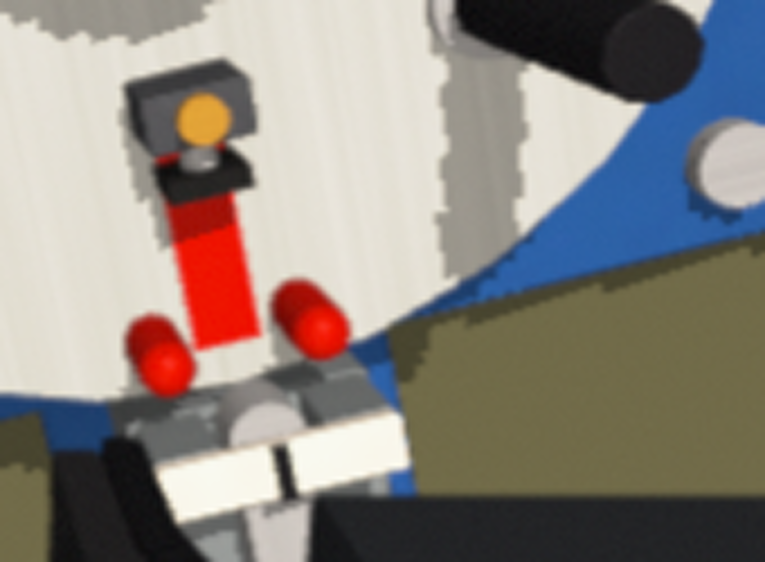

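```bash
python3 - <<'E'
from h import *
c=np.load('pics/w3.png.npz');t=np.load('pics/t3.png.npz')
A=lambda v:(np.degrees(np.arctan2(v[1],v[0])).round(2),np.linalg.norm(v).round(4))
P=lambda x,y,z: pix(c,(x+.5)/4.5-.5+310,(y+.5)/4.5-.5+150,z)[:2]
a=pix(c,340,95.5,.073)[:2];print('spigot',a)
r=[P(168,368,.0615),P(320,330,.0615)];m=(r[0]+r[1])/2
print('pins',[A(x-a) for x in r],'mid',m,A(m-a),'perp',A(r[1]-r[0]))
b=P(286,472,.069);print('bridge',b,A(b-a))
s0,s1=P(203,200,.0455),P(227,343,.0455);print('stripe',A(s1-s0),A(s1-a))
b0,b1=P(162,470,.069),P(403,414,.069);b2,b3=P(176,520,.069),P(410,467,.069);print('bridge edge',A(b1-b0),A(b3-b2))
for u,v in [(235,19),(462,160),(282,208)]: print('peg',A(pix(c,u,v,.105)[:2]-a))
for q in [(163,0),(474,187),(240,245)]: print('screw',pix(c,*q,.016))
print('screw edge',A(pix(c,240,245,.016)-pix(c,474,187,.016)))
cv2.imwrite('pics/crop4.png',cv2.resize(t['image'][175:305,170:340,::-1],None,fx=4.5,fy=4.5,interpolation=cv2.INTER_CUBIC))
E
```

```text
spigot [0.52402445 0.07399221]
pins [(np.float64(-102.7), np.float64(0.0982)), (np.float64(-87.66), np.float64(0.098))] mid [ 0.51523933 -0.022837  ] (np.float64(-95.18), np.float64(0.0972)) perp (np.float64(-4.7), np.float64(0.0257))
bridge [ 0.51497685 -0.04274634] (np.float64(-94.43), np.float64(0.1171))
stripe (np.float64(-97.15), np.float64(0.0265)) (np.float64(-95.22), np.float64(0.1017))
bridge edge (np.float64(-5.49), np.float64(0.04)) (np.float64(-5.71), np.float64(0.0392))
peg (np.float64(128.91), np.float64(0.0749))
peg (np.float64(-48.02), np.float64(0.0782))
peg (np.float64(-139.35), np.float64(0.0768))
screw [0.42947006 0.18014204 0.016     ]
screw [ 0.61861502 -0.0382717   0.016     ]
screw [ 0.41310387 -0.02039602  0.016     ]
screw edge (np.float64(175.03), np.float64(0.2063))
```

View pics/crop4.png

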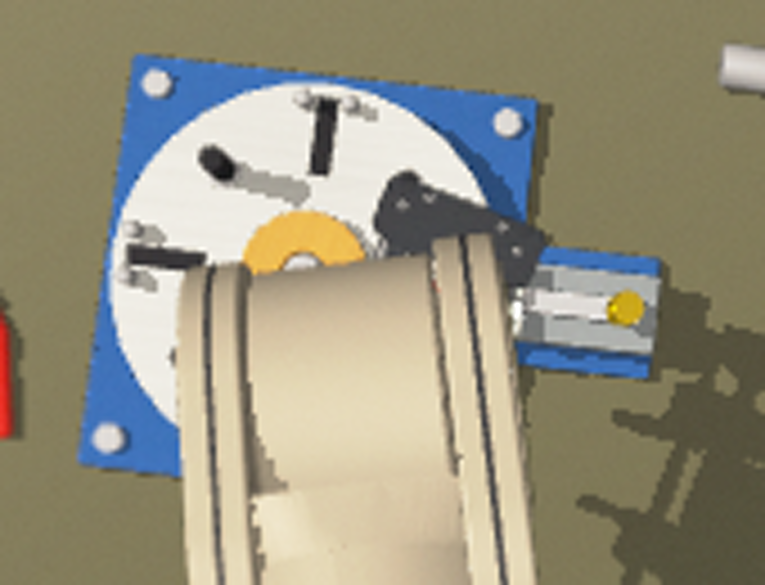

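The slot stands at about -95.2° and the mark is at about -95.0°, so it's within the play. Next I go behind the knob with the fingers closed.

Emit:
step_arm([
  [0.25,-0.72,0],
  [0.25,-0.72,0],
  [0.25,-0.72,0],
  [0.26,-0.73,0],
  [0.26,-0.73,0],
  [0.26,-0.73,0],
  [0.26,-0.73,0],
  [0.26,-0.74,0],
  [0,0,0],
  [0,0,0],
], turn=[0.27,0.27,0.27,0.27,0.27,0.27,0.28,0.28,0,0], grip=1)

```text
time: 8.85
ee_pos: [0.5062, -0.1285, 0.1642]
eef_rot: [0.737, 0.676, -0.0, -0.001]
ft_force: [0.5, 1.4, -0.0]
width: 0.0005
grip_force: 0.0
```

Emit:
step_arm([
  [0,0,-0.7],
  [0,0,-0.7],
  [0,0,-0.7],
  [0,0,-0.7],
  [0,0,-0.7],
  [0,0,0],
  [0,0,0],
], turn=[0,0,0,0,0,0,0])

```text
time: 9.55
ee_pos: [0.5065, -0.1281, 0.078]
eef_rot: [0.736, 0.677, 0.0, -0.0]
ft_force: [0.9, 0.4, -0.5]
width: 0.0006
grip_force: 0.0
```

```bash
python3 - <<'E'
from h import *
s=read_state();print(s['ee_pos'],s['eef_rot'],s['ft_force'],s['time'],s['width'])
c=snap('side','s3.png')
E
```

```text
[ 0.50648016 -0.12811883  0.0779672 ] [ 7.36434075e-01  6.76509234e-01  9.26672991e-06 -3.29012255e-04] [ 0.87985567  0.39484641 -0.45765344] 9.55 0.0006123722989187025
```

Emit:
step_arm([
  [0.02,0.2,0],
  [0.01,0.12,0],
  [0.01,0.12,0],
  [0.01,0.1,0],
  [0.01,0.1,0],
  [0.01,0.1,0],
  [0.01,0.1,0],
], turn=[0,0,0,0,0,0,0])

```text
time: 10.3
ee_pos: [0.5086, -0.1106, 0.0785]
eef_rot: [0.737, 0.676, -0.001, 0.001]
ft_force: [-1.3, -9.8, 3.2]
width: 0.0002
grip_force: 4.5
```

Emit:
step_arm([
  [0.01,0.1,0],
  [0.01,0.1,0],
  [0.01,0.1,0],
  [0.01,0.1,0],
], turn=[0,0,0,0])

```text
time: 10.7
ee_pos: [0.5095, -0.1005, 0.0785]
eef_rot: [0.737, 0.676, -0.001, 0.001]
ft_force: [-1.8, -9.1, 4.1]
width: 0.0006
grip_force: 4.5
```

Emit:
step_arm([
  [0.01,0.1,0],
  [0.01,0.1,0],
], turn=[0,0])

```text
time: 10.9
ee_pos: [0.5099, -0.0956, 0.0785]
eef_rot: [0.737, 0.676, -0.001, 0.001]
ft_force: [-2.9, -9.5, 4.6]
width: 0.0004
grip_force: 4.5
```

The nose has passed 100 mm without wedging, so I'll go to fine steps.

Emit:
step_arm([
  [0,0.05,0],
  [0.01,0.05,0],
  [0,0.05,0],
], turn=[0,0,0])

```text
time: 11.2
ee_pos: [0.5102, -0.0918, 0.0785]
eef_rot: [0.737, 0.676, -0.001, 0.001]
ft_force: [-2.4, -9.2, 3.5]
width: 0.0006
grip_force: 4.5
```

Emit:
step_arm([
  [0,0.05,0],
  [0.01,0.05,0],
  [0,0.05,0],
], turn=[0,0,0])

```text
time: 11.5
ee_pos: [0.5105, -0.0881, 0.0785]
eef_rot: [0.737, 0.676, -0.001, 0.001]
ft_force: [-2.0, -8.0, 3.5]
width: 0.0001
grip_force: 4.5
```

Emit:
step_arm([
  [0,0.05,0],
  [0.01,0.05,0],
  [0,0.05,0],
], turn=[0,0,0])

```text
time: 11.8
ee_pos: [0.5108, -0.0843, 0.0785]
eef_rot: [0.737, 0.676, -0.001, 0.001]
ft_force: [-1.9, -9.6, 3.3]
width: 0.0006
grip_force: 4.5
```

Emit:
step_arm([
  [0,0.05,0],
  [0.01,0.05,0],
], turn=[0,0])

```text
time: 12.0
ee_pos: [0.5111, -0.0818, 0.0785]
eef_rot: [0.737, 0.676, -0.001, 0.001]
ft_force: [-3.3, -8.3, 2.8]
width: 0.0006
grip_force: 4.5
```

Emit:
step_arm([
  [0,0.04,0],
  [0.01,0.04,0],
], turn=[0,0])

```text
time: 12.2
ee_pos: [0.5111, -0.0807, 0.0785]
eef_rot: [0.738, 0.675, -0.001, 0.002]
ft_force: [-4.1, -13.8, 4.5]
width: 0.0004
grip_force: 6.7
```

Pad contact: 14 N. Pressing on gently.

Emit:
step_arm([
  [0,0.03,0],
  [0,0.03,0],
  [0,0,0],
], turn=[0,0,0])

```text
time: 12.5
ee_pos: [0.5112, -0.0802, 0.0785]
eef_rot: [0.738, 0.675, -0.002, 0.002]
ft_force: [-2.0, -13.9, 5.1]
width: 0.0005
grip_force: 7.3
```

Emit:
step_arm([
  [0,0.04,0],
  [0,0.04,0],
  [0,0,0],
], turn=[0,0,0])

```text
time: 12.8
ee_pos: [0.5112, -0.0793, 0.0786]
eef_rot: [0.738, 0.675, -0.002, 0.003]
ft_force: [-1.3, -17.4, 3.2]
width: 0.0004
grip_force: 9.1
```

```bash
python3 - <<'E'
from h import *
s=read_state();print(s['ee_pos'],s['ft_force'],s['time'])
E
```

```text
[ 0.5112076  -0.07931356  0.07856818] [ -1.33784387 -17.39313276   3.16928221] 12.8
```

Emit:
step_arm([
  [0,0.04,0],
  [0,0.04,0],
  [0,0,0],
  [0,0,0],
], turn=[0,0,0,0])

```text
time: 13.2
ee_pos: [0.5112, -0.0785, 0.0786]
eef_rot: [0.738, 0.674, -0.002, 0.003]
ft_force: [-1.0, -23.1, 3.3]
width: 0.0002
grip_force: 10.9
```

About 21–23 N, so it's pressed home. I back off straight, then lift.

Emit:
step_arm([
  [0,-0.1,0],
  [-0.01,-0.15,0],
  [-0.03,-0.4,0],
  [-0.05,-0.6,0],
  [-0.05,-0.6,0],
  [0,-0.2,0.8],
  [0,-0.2,0.8],
  [0,-0.2,0.8],
  [0,-0.2,0.8],
  [0,-1,0.4],
  [0,-1,0],
  [0,0,0],
], turn=[0,0,0,0,0,0,0,0,0,0,0,0])

```text
time: 14.4
ee_pos: [0.5073, -0.1919, 0.168]
eef_rot: [0.738, 0.675, -0.0, 0.001]
ft_force: [-0.2, -0.3, -0.1]
width: 0.0001
grip_force: 0.0
```

```bash
python3 - <<'E'
from h import *
c=snap('top','t5.png');d=snap('side','s5.png');s=read_state();print(s['ee_pos'],s['ft_force'],s['time'])
im=np.hstack([cv2.resize(c['image'][175:305,170:330,::-1],(480,390)),cv2.resize(d['image'][170:306,240:350,::-1],(315,390))])
cv2.imwrite('pics/c5.png',im)
E
```

```text
[ 0.50766439 -0.18814152  0.16763193] [-0.82507399 -0.18792973 -0.66074635] 14.5
```

View pics/c5.png

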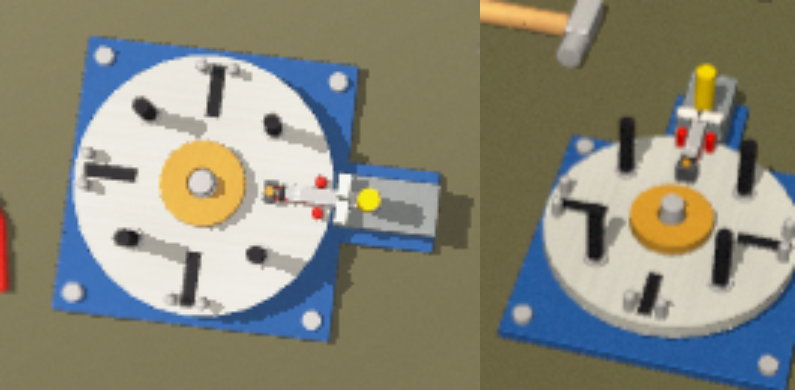

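The bolt lies between the red pins, at (320,198) in the left crop, and touches the seat at (275,191). The knob is at (368,200), the flange is still on its spigot, and the arm is clear, so I'm handing in.

```bash
python3 -c "
from bench import *
print(close_job())"
```

```text
the job is handed in; nothing more can be done
None
```

The job is handed in: the red slot is at the index mark, the bolt was pressed onto the sprung pad with about 20 N (last reading 23 N) and let go, and the flange is still on its spigot; I saw no sign that the tools were touched, though I did not check each one.

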